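# Put a spare shelf upright away behind the bay's post

## Robot

A 6-joint arm with a two-finger parallel gripper is mounted at the origin on the work surface. World frame = base frame: x ahead of the robot, y to its left, z up, the work surface at z = 0. Lengths are in m, angles in rad, forces in N, time in s.
With the tool pointing down it reaches from about 0.35 to 0.975 m from the base axis. Payload 4.9 kg.
Tool frame: the origin (TCP) lies midway between the tips of the shut fingers; the grasp point (between the pads) lies 19 mm behind it; z points along the fingers, y is the direction in which the jaws open and shut (so a half turn about z gives the same grasp; the last joint's range is limited). The gripper opens to 85 mm and grips with 20 to 120 N. Pads are 22 mm wide; open, the fingers measure 114 mm over their backs; the gripper's body (76 mm by 85 mm) begins 54 mm behind the grasp point. The pads swing forward as they close: fully open they stand 13 mm farther back than shut.
Start: joints at [1.135, 0.053, 1.613, -0, 1.476, -0.119], TCP at [0.195, 0.594, 0.231] pointing down, gripper open.
Joint ranges: [-3.01, 3.01], [-1.01, 2.22], [0.06, 2.58], [-1.02, 4.17], [0.09, 2.62], [-3.14, 3.14]. Speed limits (rad/s): [2.57, 2.57, 3.14, 3.14, 3.14, 3.14].

## Interface

Orientations are given as a unit quaternion [w, x, y, z].
In Python, from plant import manip gives the robot as it stands. The module is installed in compiled form; this text tells all that it offers.
- The arm moves only by the tool move_arm, never from a script. Its argument "rows" is a list of rows, each an object of numbers: "tx", "ty", "tz": the shift along the tool's x, y, z in m; "ax", "ay", "az": the turn, a rotation vector about the tool's x, y, z in degrees; "jaw": the closure in counts, from 0 (fully open) to 255 (shut). In form: [{"tx": .., "ty": .., "tz": .., "ax": .., "ay": .., "az": .., "jaw": ..}, ...]. A call has 1 to 12 rows; each row shifts and turns the pose as measured when the row begins, along the tool's axes as they then stand; what a row does not reach is not made up. A row lasts 1/10 s, in which the tool goes at most 50 mm and 8.59 degrees, less where a joint would pass 70% of its speed; a pose out of reach is approached as far as the arm can. A call with a gripper value outside its range is refused whole. The fingers move at their own pace and stop on an object; the grip force is fixed at half the most. Time passes only in rows, so rows that do not move let the fingers close. It gives the time, the measured TCP pose, the force and the opening at its end, in the units of the state.
- manip.state(): the state, without advancing time (a new reading comes with each control period).
- manip.grab_frame(name): name is "side" or "top" or "wrist"; returns a dict with "color" (400x640x3 uint8, red, green, blue), "intrinsics" (3x3 intrinsics, pixels), "R" (3x3) and "t" (3): a world point X has camera coordinates R X + t. Camera axes: x right, y down, z forward; pixel columns grow to the right and rows downward; lengths in m; the calibration is good to about 2 mm. A picture is of the moment at which its call begins. There is no depth.
- manip.job_done(): hands the job in, once; it reports no verdict.
The state is a dict: "time": time; "joint_pos": joint angles; "joint_vel": joint speeds; "joint_efforts": joint torques, N m; "tool_pos": TCP position; "tool_rot": TCP orientation; "contact_force": force on the tool from outside, world axes, zero at the start; "ft_torque": the same for the moment, N m; "gripper_width": opening from 0.0 (shut) to 1.0 (fully open).
Only numpy, scipy, OpenCV 4.12 (cv2) and the standard library are available. Lean on these libraries where they do the work, as an engineer would, in place of code of your own. Each camera call takes 0.05 s, during which the arm holds its last target.

## Task

Put the long slotted shelf upright away in the low three-walled steel bay: push it along the bench top with the fingertips, one end first behind the post that stands in the bay's mouth and then the other end, until the whole piece lies inside the bay, behind the post. Only push it: keep it flat on the bench, never lifting or carrying it, and leave the spray can, the small drawer, the screwdriver and the spool where they are. Finish with the hand clear of everything.

Things in the scene. Friction and masses are not known exactly. Their poses are not given: they have to be found in the camera images.
- bar: the long piece: a slotted bright aluminium shelf upright with black slots on top and black end caps, a straight solid bar 260 long, 30 wide, 25 high, about 0.3 kg, loose and lying flat on the bench. Origin at the centre of its underside; its y axis runs along its length, z up. Both ends are alike. It slides and turns on the bench with ordinary dry friction when pushed.
- bar_end_a (a point): middle of the bar's end face at its own +y end (130 from the middle, 12.5 above the bench)
- bar_end_b (a point): middle of the bar's end face at its own -y end
- bay: fixed bay: back and two side walls of grey steel, 8 thick, 35 high, round a plywood floor level with the bench; open front, no sill. Origin: middle of the mouth on the bench; x points into the bay, y along the mouth. Inside 320 along y (side walls at y = +-160, from x = 0 to 90), 90 deep (back wall at x = 90). The gap from post to far side wall, 241, is shorter than the bar: it goes in at an angle.
- post: fixed round dark steel post, 18 in diameter, 55 high, upright in the bay's mouth line (bay x = 0), 90 to the left or to the right of the mouth's middle (it differs from start to start; the other place has only a flat plug level with the bench). Origin at the centre of its foot.
- spray: spray can, 54 in diameter, 140 high, standing to the left of the bay. Origin at the centre of its foot. Leave alone.
- drawer: small open grey plastic drawer, 130 by 60, 40 high, to the right of the bay. Origin at the centre of its underside. Leave alone.
- driver: screwdriver lying crosswise just beyond the bay's back wall. Leave alone.
- spool: black plastic ring-shaped spool, 64 in diameter, 30 high, lying flat to the right, nearer the robot than the drawer. Origin at the centre of its underside. Leave alone.
Things that resemble listed ones, but are neither listed nor needed, are in the scene too. Of the things like the post, leave any that is purple; of the rest the larger one is meant.

How it is judged:
On the way:
1. one end is behind the post while the other end is still outside the bay (((x of bar_end_a in the frame of bay above 0.015 m and horizontal distance between bar_end_a and post below 0.08 m and x of bar_end_b in the frame of bay below 0 m) or (x of bar_end_b in the frame of bay above 0.015 m and horizontal distance between bar_end_b and post below 0.08 m and x of bar_end_a in the frame of bay below 0 m))), for 0.1 s.
At the end, for the whole second after the job is handed in: The whole bar lies flat inside the bay behind the post: the middles of both end faces are more than 25 mm inside the mouth line and between the side walls; it is at rest, and the four bystanders stand within 25 mm of where they were (x of bar_end_a in the frame of bay between 0.025 and 0.085 m and y of bar_end_a in the frame of bay between -0.163 and 0.163 m and height (world z) of each of bar_end_a, bar_end_b below 0.018 m and x of bar_end_b in the frame of bay between 0.025 and 0.085 m and y of bar_end_b in the frame of bay between -0.163 and 0.163 m and linear speed of bar below 0.01 m/s and not (distance of spray from where it was at the start of the episode above 0.025 m) and not (distance of drawer from where it was at the start of the episode above 0.025 m) and not (distance of driver from where it was at the start of the episode above 0.025 m) and not (distance of spool from where it was at the start of the episode above 0.025 m)); the robot touches nothing.
It fails at once if the bar is lifted off the bench (an end more than 12 mm up, or its middle more than 10 mm) (height (world z) of any of bar_end_a, bar_end_b above 0.0245 m or height (world z) of bar above 0.01 m).
It fails at once if the spray can, drawer, screwdriver or spool is moved more than 25 mm (distance of any of spray, drawer, driver, spool from where it was at the start of the episode above 0.025 m).
It also fails if it takes over 72 s, if anything falls off the work surface, if the arm or the gripper's body presses on something with over 40 N, if the wrist force passes 120 N, or if a joint passes its speed limit or range.

## Working session

There is one attempt and no reset: what is moved stays moved. The work goes in short steps, Python scripts to look and compute and a tool call to move; the robot and the scene stay as the last step left them, time stands still between calls to the robot, and variables do not carry over. Pictures are saved under pics/ and viewed, and the job is handed in when it is done.

Besides the shell and the picture viewer there is one more tool, called after "Request:" as name(argument=value, ...), one argument or row to a line, values as JSON. move_arm: Moves the arm, as the interface text tells. Its arguments: {"type":"object","properties":{"rows":{"type":"array"}},"required":["rows"]}

```bash
mkdir -p pics; python3 - <<'E'
from plant import manip
import cv2,pickle
fr={}
for n in("top","side"):
    f=manip.grab_frame(n);fr[n]=f
    cv2.imwrite(f"pics/{n}0.png",f["color"][:,:,::-1])
    print(n,f["intrinsics"].round(1).tolist(),f["R"].round(3).tolist(),f["t"].round(3).tolist())
pickle.dump(fr,open("f0.pkl","wb"))
s=manip.state();print({k:s[k] for k in s})
E
```

```text
top [[434.7, 0.0, 316.6], [0.0, 434.7, 200.6], [0.0, 0.0, 1.0]] [[0.004, -1.0, -0.027], [-0.993, -0.001, -0.119], [0.119, 0.027, -0.993]] [0.021, 0.615, 0.972]
side [[442.8, 0.0, 320.7], [0.0, 442.8, 198.6], [0.0, 0.0, 1.0]] [[0.822, -0.569, 0.009], [-0.352, -0.521, -0.777], [0.447, 0.636, -0.629]] [-0.488, 0.262, 0.869]
{'time': 0.1, 'joint_pos': array([ 1.13498600e+00,  5.33553390e-02,  1.61417558e+00,  2.22347628e-05,
        1.47599987e+00, -1.18972858e-01]), 'joint_vel': array([-0.00036004, -0.00152987, -0.00327092,  0.00072174,  0.00147147,
       -0.00037673]), 'joint_efforts': array([ 3.04148052e-04, -3.94899952e+01, -3.71365142e+01, -1.63020295e-04,
        3.91631547e-03,  5.49244277e-06]), 'tool_pos': array([0.19446157, 0.59337673, 0.23013469]), 'tool_rot': array([-2.76020144e-04,  1.57757915e-01,  9.87477342e-01, -9.28991232e-04]), 'contact_force': array([-0.38389478, -0.06625806, -0.1922361 ]), 'ft_torque': array([-0.00609584, -0.00579164,  0.0361052 ]), 'gripper_width': 1.002217952368541}
```

View pics/top0.png

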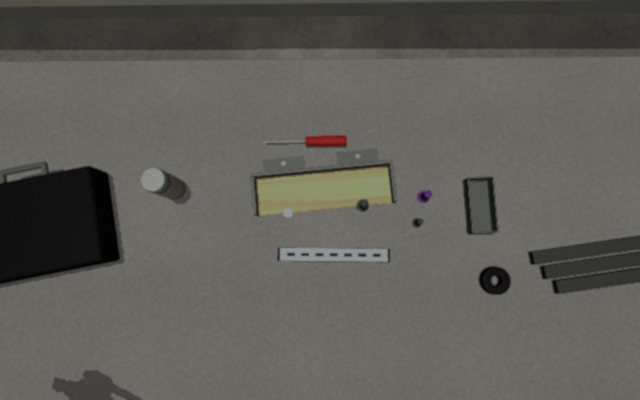

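View pics/side0.png

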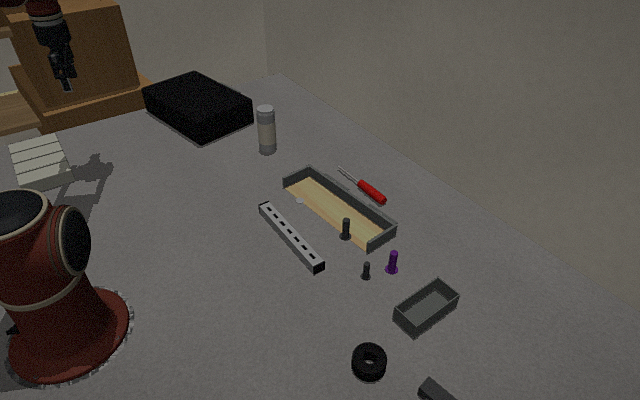

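The post candidates, in the top view, are dark (363,205), small dark (418,222) and purple (424,196). The dark one at (363,205) is the larger non-purple one and stands in the bay's mouth, so it fits. I'll confirm it in an enlarged crop and measure.

```bash
cat > h.py <<'E'
import numpy as np,cv2
def ray(f,uv,z):
    K,R,t=f["intrinsics"],np.array(f["R"]),np.array(f["t"])
    d=R.T@np.linalg.inv(K)@np.array([uv[0],uv[1],1.]);c=-R.T@t
    return c+d*(z-c[2])/d[2]
def proj(f,X):
    p=f["intrinsics"]@(np.array(f["R"])@np.array(X)+np.array(f["t"]));return p[:2]/p[2]
def bar(f,box=(200,150,460,330),zt=0.025,show=False):
    # white top of bar in the top view
    c=f["color"].astype(int);x0,y0,x1,y1=box
    m=((c.min(2)>110)&(c.max(2)-c.min(2)<35)).astype(np.uint8)
    M=np.zeros_like(m);M[y0:y1,x0:x1]=m[y0:y1,x0:x1]
    M=cv2.morphologyEx(M,cv2.MORPH_CLOSE,np.ones((5,5),np.uint8))
    cs,_=cv2.findContours(M,cv2.RETR_EXTERNAL,cv2.CHAIN_APPROX_NONE)
    k=max(cs,key=cv2.contourArea)
    P=np.array([ray(f,p[0],zt)[:2] for p in k],np.float32)
    return cv2.minAreaRect(P),cv2.minAreaRect(k)
E
python3 - <<'E'
import pickle,cv2,numpy as np
from h import *
fr=pickle.load(open("f0.pkl","rb"))
t=fr["top"]["color"];s=fr["side"]["color"]
a=cv2.resize(t[130:270,240:450],(800,533),interpolation=cv2.INTER_CUBIC)
b=cv2.resize(s[150:290,240:450],(800,533),interpolation=cv2.INTER_CUBIC)
cv2.imwrite("pics/c_top.png",np.clip(a[:,:,::-1]*1.5,0,255));cv2.imwrite("pics/c_side.png",np.clip(b[:,:,::-1]*1.5,0,255))
print(bar(fr["top"]), t[255,283:390:6].tolist()[:4])
f=fr["top"];print("cam",-f["R"].T@f["t"])
E
```

```text
(((0.49224910140037537, -0.016213782131671906), (0.247524693608284, 0.031056830659508705), 89.52481842041016), ((333.50103759765625, 253.922119140625), (107.14680480957031, 13.518339157104492), 0.7440592050552368)) [[140, 147, 149], [81, 84, 85], [130, 135, 138], [104, 108, 109]]
cam [ 0.4946847  -0.00460306  1.03861022][ WARN:0@0.073] global loadsave.cpp:1063 imwrite_ Unsupported depth image for selected encoder is fallbacked to CV_8U.
```

View pics/c_top.png

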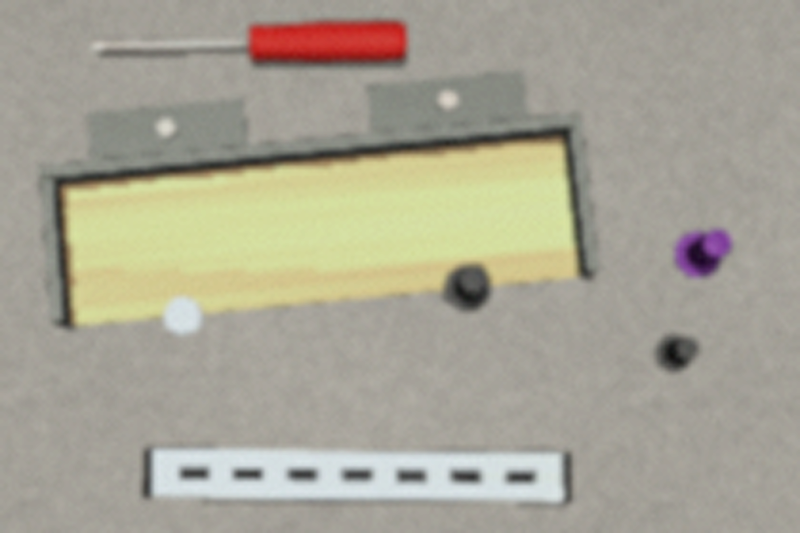

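View pics/c_side.png

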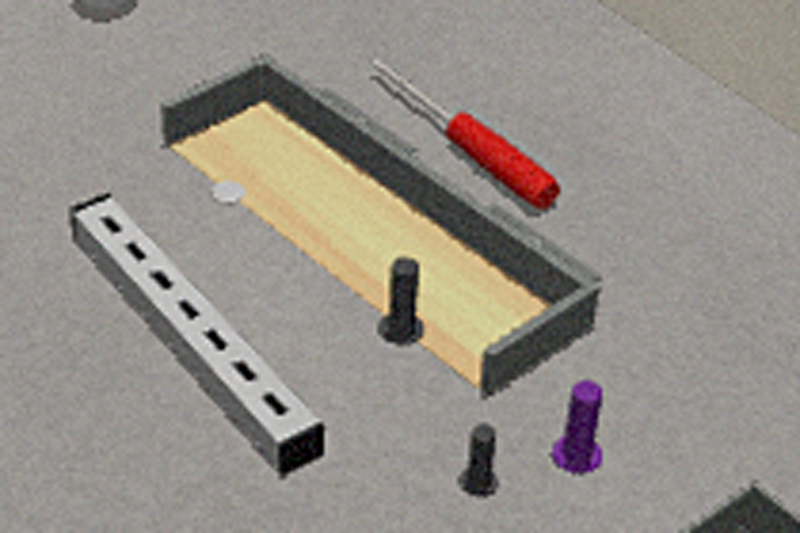

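The crops show the large dark post at the right of the mouth (top pixel about 362,206), a white plug at the left (288,213), and a small dark post and a purple one outside the bay. The bar lies in front of the bay. Next I'll measure the bay frame.

```bash
python3 - <<'E'
import pickle
from h import *
fr=pickle.load(open("f0.pkl","rb"));f=fr["top"];s=fr["side"]
k=210/800
T=lambda u,v,z=0:ray(f,(240+u*k-.35,130+v*k-.35),z)[:2]
S=lambda u,v,z=0:ray(s,(240+u*k-.35,150+v*k-.35),z)[:2]
L=T(73,326);R=T(582,277);print("mouth",L,R,np.linalg.norm(L-R))
print("plug",T(183,315),S(229,192),"post foot top",T(466,290),"post top",T(474,283,.055),S(405,262,.055),"foot side",S(402,331))
print("side mouth",S(170,147),S(485,393))
print("walltop outer corners",T(40,170,.035),T(578,118,.035),T(592,275,.035),T(62,326,.035))
# yellow mask floor edge
c=cv2.cvtColor(f["color"],cv2.COLOR_RGB2HSV);m=((c[...,0]>12)&(c[...,0]<40)&(c[...,1]>50)).astype(np.uint8)
m[:150]=0;m[230:]=0;m[:,:240]=0;m[:,410:]=0
P=[]
for u in range(262,388,2):
    if 278<u<300 or 350<u<376: continue
    v=np.where(m[:,u])[0].max();P.append(ray(f,(u,v+.5),0)[:2])
P=np.array(P);vx,vy,x0,y0=cv2.fitLine(P.astype(np.float32),cv2.DIST_HUBER,0,.01,.01).ravel();print("front line dir",vx,vy,x0,y0, np.degrees(np.arctan2(vx,vy)))
# bar ends: black caps corners
print("bar corners", T(146,449,.025),T(146,497,.025),T(570,452,.025),T(570,502,.025))
print("spray",ray(f,(155,180),.14)[:2],"spool",ray(f,(495,280),.03)[:2],"drawer",[ray(f,p,.04)[:2].round(3) for p in((464,178),(493,177),(496,234),(467,235))],"small",T(675,352),"purple",T(700,253))
E
```

```text
mouth [0.58380037 0.16242529] [ 0.61528287 -0.15816917] 0.3221365450977383
plug [0.59088898 0.09289166] [0.59157159 0.09632653] post foot top [ 0.60697372 -0.08535893] post top [ 0.60523002 -0.08587461] [ 0.60993844 -0.08128918] foot side [ 0.60743735 -0.08546637]
side mouth [0.58392003 0.16444665] [ 0.61661148 -0.15835241]
walltop outer corners [0.67740036 0.17919274] [ 0.70958101 -0.15218142] [ 0.61244805 -0.15906261] [0.58078499 0.16353692]
front line dir 0.09553499 -0.99542606 0.59662056 0.027354918 174.51788
bar corners [0.50645292 0.11217936] [0.47743317 0.11175155] [ 0.50562178 -0.14545848] [ 0.47560934 -0.14498541]
spray [0.64614171 0.36190161] spool [ 0.43516557 -0.38192446] drawer [array([ 0.667, -0.318]), array([ 0.67 , -0.384]), array([ 0.539, -0.385]), array([ 0.536, -0.32 ])] small [ 0.56820598 -0.21519631] purple [ 0.63054423 -0.2322674 ]
```

Request:
move_arm(
  rows=[
    {"az": -6.07, "jaw": 255},
    {"az": -6.07, "jaw": 255},
    {"az": -6.07, "jaw": 255},
    {"tx": -0.03, "ty": -0.035, "jaw": 255},
    {"tx": -0.03, "ty": -0.035, "jaw": 255},
    {"tx": -0.03, "ty": -0.035, "jaw": 255},
    {"tx": -0.03, "ty": -0.035, "jaw": 255},
    {"tx": -0.03, "ty": -0.035, "jaw": 255},
    {"tx": -0.03, "ty": -0.035, "jaw": 255},
    {"tx": -0.03, "ty": -0.035, "jaw": 255},
    {"tx": -0.03, "ty": -0.035, "jaw": 255},
    {"tx": -0.03, "ty": -0.035, "jaw": 255},
  ],
)

```text
schema error: expected keys tx, ty, tz, ax, ay, az, jaw
```

Request:
move_arm(
  rows=[
    {"tx": 0, "ty": 0, "tz": 0, "ax": 0, "ay": 0, "az": -6.07, "jaw": 255},
    {"tx": 0, "ty": 0, "tz": 0, "ax": 0, "ay": 0, "az": -6.07, "jaw": 255},
    {"tx": 0, "ty": 0, "tz": 0, "ax": 0, "ay": 0, "az": -6.07, "jaw": 255},
    {"tx": -0.03, "ty": -0.035, "tz": 0, "ax": 0, "ay": 0, "az": 0, "jaw": 255},
    {"tx": -0.03, "ty": -0.035, "tz": 0, "ax": 0, "ay": 0, "az": 0, "jaw": 255},
    {"tx": -0.03, "ty": -0.035, "tz": 0, "ax": 0, "ay": 0, "az": 0, "jaw": 255},
    {"tx": -0.03, "ty": -0.035, "tz": 0, "ax": 0, "ay": 0, "az": 0, "jaw": 255},
    {"tx": -0.03, "ty": -0.035, "tz": 0, "ax": 0, "ay": 0, "az": 0, "jaw": 255},
    {"tx": -0.03, "ty": -0.035, "tz": 0, "ax": 0, "ay": 0, "az": 0, "jaw": 255},
    {"tx": -0.03, "ty": -0.035, "tz": 0, "ax": 0, "ay": 0, "az": 0, "jaw": 255},
    {"tx": -0.03, "ty": -0.035, "tz": 0, "ax": 0, "ay": 0, "az": 0, "jaw": 255},
    {"tx": 0, "ty": 0, "tz": 0, "ax": 0, "ay": 0, "az": 0, "jaw": 255},
  ],
)

```text
time: 1.3
tool_pos: [0.444, 0.3053, 0.2231]
tool_rot: [-0.003, -0.01, 1.0, -0.005]
contact_force: [-0.7, -0.4, 0.5]
gripper_width: -0.003
```

Request:
move_arm(
  rows=[
    {"tx": -0.004, "ty": -0.042, "tz": 0, "ax": 0, "ay": 0, "az": 0.5, "jaw": 255},
    {"tx": -0.004, "ty": -0.045, "tz": 0, "ax": 0, "ay": 0, "az": 0.5, "jaw": 255},
    {"tx": -0.004, "ty": -0.045, "tz": 0, "ax": 0, "ay": 0, "az": 0, "jaw": 255},
    {"tx": -0.004, "ty": -0.045, "tz": 0, "ax": 0, "ay": 0, "az": 0, "jaw": 255},
    {"tx": -0.004, "ty": -0.045, "tz": 0, "ax": 0, "ay": 0, "az": 0, "jaw": 255},
    {"tx": -0.004, "ty": -0.045, "tz": 0, "ax": 0, "ay": 0, "az": 0, "jaw": 255},
    {"tx": -0.004, "ty": -0.045, "tz": 0, "ax": 0, "ay": 0, "az": 0, "jaw": 255},
    {"tx": -0.004, "ty": -0.045, "tz": 0, "ax": 0, "ay": 0, "az": 0, "jaw": 255},
    {"tx": -0.004, "ty": -0.045, "tz": 0, "ax": 0, "ay": 0, "az": 0, "jaw": 255},
    {"tx": -0.004, "ty": -0.045, "tz": 0, "ax": 0, "ay": 0, "az": 0, "jaw": 255},
    {"tx": -0.004, "ty": -0.045, "tz": 0, "ax": 0, "ay": 0, "az": 0, "jaw": 255},
    {"tx": 0, "ty": 0, "tz": 0, "ax": 0, "ay": 0, "az": 0, "jaw": 255},
  ],
)

```text
time: 2.5
tool_pos: [0.4894, -0.1986, 0.2221]
tool_rot: [-0.006, -0.005, 1.0, -0.003]
contact_force: [-0.3, 1.2, -0.6]
gripper_width: 0.002
```

Request:
move_arm(
  rows=[
    {"tx": 0, "ty": 0, "tz": 0.04, "ax": 0, "ay": 0, "az": 0, "jaw": 255},
    {"tx": 0, "ty": 0, "tz": 0.04, "ax": 0, "ay": 0, "az": 0, "jaw": 255},
    {"tx": 0, "ty": 0, "tz": 0.04, "ax": 0, "ay": 0, "az": 0, "jaw": 255},
    {"tx": 0, "ty": 0, "tz": 0.04, "ax": 0, "ay": 0, "az": 0, "jaw": 255},
    {"tx": 0, "ty": 0, "tz": 0.02, "ax": 0, "ay": 0, "az": 0, "jaw": 255},
    {"tx": 0, "ty": 0, "tz": 0.015, "ax": 0, "ay": 0, "az": 0, "jaw": 255},
    {"tx": 0, "ty": 0, "tz": 0, "ax": 0, "ay": 0, "az": 0, "jaw": 255},
  ],
)

```text
time: 3.2
tool_pos: [0.488, -0.1942, 0.02]
tool_rot: [-0.006, -0.005, 1.0, -0.001]
contact_force: [0.1, 0.8, -0.3]
gripper_width: 0.003
```

Request:
move_arm(
  rows=[
    {"tx": -0.003, "ty": 0, "tz": 0.01, "ax": 0, "ay": 0, "az": 0, "jaw": 255},
    {"tx": 0, "ty": 0.01, "tz": 0, "ax": 0, "ay": 0, "az": 0, "jaw": 255},
    {"tx": 0, "ty": 0.01, "tz": 0, "ax": 0, "ay": 0, "az": 0, "jaw": 255},
    {"tx": 0, "ty": 0.01, "tz": 0, "ax": 0, "ay": 0, "az": 0, "jaw": 255},
    {"tx": 0, "ty": 0.01, "tz": 0, "ax": 0, "ay": 0, "az": 0, "jaw": 255},
    {"tx": 0, "ty": 0.01, "tz": 0, "ax": 0, "ay": 0, "az": 0, "jaw": 255},
    {"tx": 0, "ty": 0, "tz": 0, "ax": 0, "ay": 0, "az": 0, "jaw": 255},
  ],
)

```text
time: 3.9
tool_pos: [0.4938, -0.1393, 0.0135]
tool_rot: [-0.002, -0.007, 1.0, -0.003]
contact_force: [0.8, 0.3, -0.5]
gripper_width: 0.002
```

```bash
cat > look.py <<'E'
import sys,numpy as np,cv2
from plant import manip
from h import *
O=np.array([.5995,.0021]);ex=np.array([.9954,.0957]);ey=np.array([-.0957,.9954])
def b(p): d=np.array(p)-O; return (np.array([d@ex,d@ey])*1000).round(0)
f=manip.grab_frame("top");c=cv2.resize(f["color"][120:300,210:470],(780,540),interpolation=cv2.INTER_CUBIC)
cv2.imwrite("pics/"+sys.argv[1]+".png",np.clip(c[:,:,::-1]*1.3,0,255).astype(np.uint8))
s=manip.state();print("t",s["time"],"tcp",s["tool_pos"].round(4),"bay",b(s["tool_pos"][:2]),"F",s["contact_force"].round(1))
if len(sys.argv)>2:
    import ast
    for p in ast.literal_eval(sys.argv[2]):
        X=ray(f,(210+p[0]/3-.33,120+p[1]/3-.33),p[2]/1000 if len(p)>2 else .025)[:2];print(p,X.round(4),b(X))
try:
    r,_=bar(f);print("auto ctr",np.round(r[0],4),b(r[0]),np.round(r[1],3))
    P=cv2.boxPoints(r);e=[P[1]-P[0],P[2]-P[1]];d=max(e,key=np.linalg.norm);d=d/np.linalg.norm(d);d=-d if d[1]<0 else d
    print("axis world",d.round(3),"yaw from world y deg (ccw)",np.degrees(np.arctan2(-d[0],d[1])).round(1),"bay theta",np.degrees(np.arctan2(-(d@ex),d@ey)).round(1))
    for q in(-.13,.13):print("end",(np.array(r[0])+q*d).round(4),b(np.array(r[0])+q*d))
except Exception as e:print(e)
E
python3 look.py l1
```

```text
t 3.95 tcp [ 0.4939 -0.1398  0.0136] bay [-119. -131.] F [0.2 0.7 1.1]
auto ctr [0.5228 0.0257] [-74.  31.] [0.28  0.152]
axis world [0.035 0.999] yaw from world y deg (ccw) -2.0 bay theta -7.5
end [ 0.5182 -0.1043] [-91. -98.]
end [0.5274 0.1556] [-57. 160.]
```

View pics/l1.png

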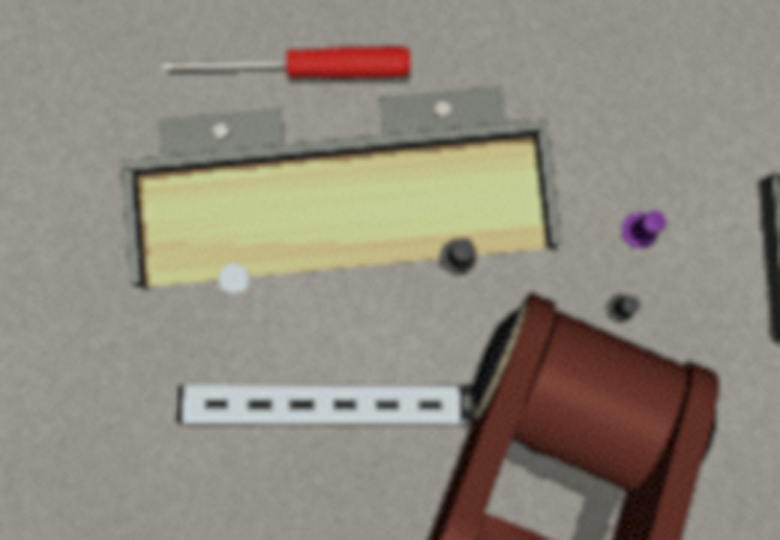

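The bar has slid left along its axis, with its left end at crop (181,404), and it is still straight. I'll keep pushing.

Request:
move_arm(
  rows=[
    {"tx": 0.002, "ty": 0.008, "tz": 0.002, "ax": 0, "ay": 0, "az": 0, "jaw": 255},
    {"tx": 0, "ty": 0.009, "tz": 0, "ax": 0, "ay": 0, "az": 0, "jaw": 255},
    {"tx": 0, "ty": 0.009, "tz": 0, "ax": 0, "ay": 0, "az": 0, "jaw": 255},
    {"tx": 0, "ty": 0.009, "tz": 0, "ax": 0, "ay": 0, "az": 0, "jaw": 255},
    {"tx": 0, "ty": 0.009, "tz": 0, "ax": 0, "ay": 0, "az": 0, "jaw": 255},
    {"tx": 0, "ty": 0.009, "tz": 0, "ax": 0, "ay": 0, "az": 0, "jaw": 255},
    {"tx": 0, "ty": 0.009, "tz": 0, "ax": 0, "ay": 0, "az": 0, "jaw": 255},
    {"tx": 0, "ty": 0.009, "tz": 0, "ax": 0, "ay": 0, "az": 0, "jaw": 255},
    {"tx": 0, "ty": 0.009, "tz": 0, "ax": 0, "ay": 0, "az": 0, "jaw": 255},
    {"tx": 0, "ty": 0.007, "tz": 0, "ax": 0, "ay": 0, "az": 0, "jaw": 255},
    {"tx": 0, "ty": 0.004, "tz": 0, "ax": 0, "ay": 0, "az": 0, "jaw": 255},
    {"tx": 0, "ty": 0, "tz": 0, "ax": 0, "ay": 0, "az": 0, "jaw": 255},
  ],
)

```text
time: 5.15
tool_pos: [0.4932, -0.0449, 0.0133]
tool_rot: [0.001, -0.007, 1.0, -0.007]
contact_force: [0.7, -3.7, 1.4]
gripper_width: -0.003
```

```bash
python3 look.py l2
```

```text
t 5.2 tcp [ 0.4931 -0.045   0.0132] bay [-110.  -37.] F [ 0.  -1.2  0.3]
auto ctr [0.5372 0.0743] [-55.  78.] [0.129 0.296]
axis world [-0.02  1.  ] yaw from world y deg (ccw) 1.1 bay theta -4.4
end [ 0.5397 -0.0557] [-65. -52.]
end [0.5346 0.2043] [-45. 207.]
```

View pics/l2.png

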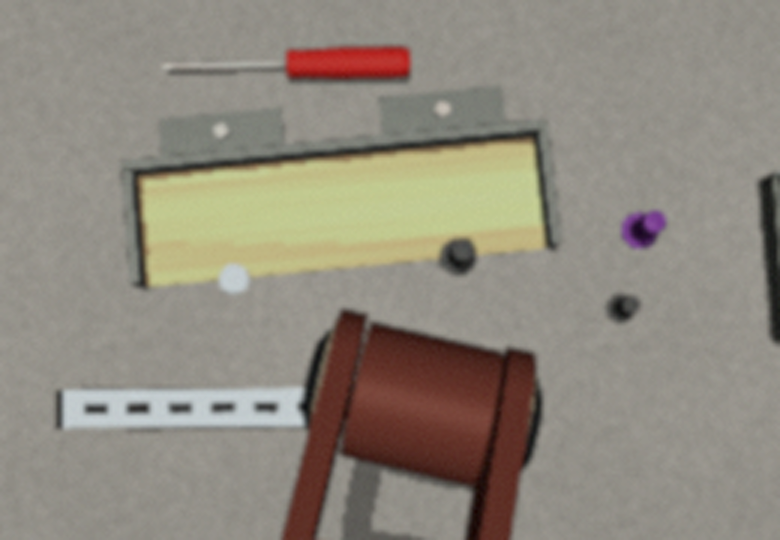

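Request:
move_arm(
  rows=[
    {"tx": 0, "ty": -0.015, "tz": 0, "ax": 0, "ay": 0, "az": 0, "jaw": 255},
    {"tx": 0.015, "ty": -0.01, "tz": 0, "ax": 0, "ay": 0, "az": 0, "jaw": 255},
    {"tx": 0.025, "ty": 0, "tz": 0, "ax": 0, "ay": 0, "az": 0, "jaw": 255},
    {"tx": 0.01, "ty": 0.015, "tz": 0.002, "ax": 0, "ay": 0, "az": 0, "jaw": 255},
    {"tx": 0, "ty": 0.02, "tz": 0, "ax": 0, "ay": 0, "az": 0, "jaw": 255},
    {"tx": 0, "ty": 0.02, "tz": 0, "ax": 0, "ay": 0, "az": 0, "jaw": 255},
    {"tx": 0, "ty": 0.005, "tz": 0, "ax": 0, "ay": 0, "az": 0, "jaw": 255},
  ],
)

```text
time: 5.9
tool_pos: [0.4386, -0.0106, 0.008]
tool_rot: [-0.002, -0.003, 1.0, -0.003]
contact_force: [-0.3, 0.5, -0.2]
gripper_width: -0.002
```

```bash
python3 look.py l3 "[(59,391),(59,428),(304,388),(306,427)]"
```

```text
t 5.95 tcp [ 0.4387 -0.0107  0.0081] bay [-161.    3.] F [-0.4 -0.9 -0.2]
(59, 391) [0.5003 0.2257] [-77. 232.]
(59, 428) [0.4718 0.2249] [-106.  234.]
(304, 388) [0.5033 0.0353] [-93.  42.]
(306, 427) [0.4735 0.0336] [-122.   43.]
auto ctr [0.4929 0.0983] [-97. 106.] [0.04  0.247]
axis world [-0.024  1.   ] yaw from world y deg (ccw) 1.4 bay theta -4.1
end [ 0.4961 -0.0317] [-106.  -24.]
end [0.4898 0.2282] [-88. 236.]
```

View pics/l3.png

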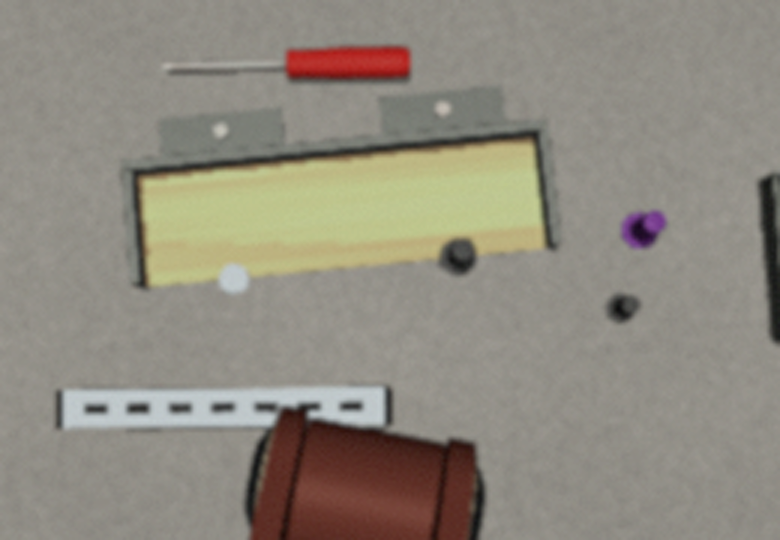

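Request:
move_arm(
  rows=[
    {"tx": -0.01, "ty": 0, "tz": -0.002, "ax": 0, "ay": 0, "az": 0, "jaw": 255},
    {"tx": -0.01, "ty": 0, "tz": 0, "ax": 0, "ay": 0, "az": 0, "jaw": 255},
    {"tx": -0.008, "ty": 0, "tz": 0, "ax": 0, "ay": 0, "az": 0, "jaw": 255},
    {"tx": -0.008, "ty": 0, "tz": 0, "ax": 0, "ay": 0, "az": 0, "jaw": 255},
    {"tx": -0.008, "ty": 0.001, "tz": 0, "ax": 0, "ay": 0, "az": 0, "jaw": 255},
    {"tx": -0.008, "ty": 0.002, "tz": 0, "ax": 0, "ay": 0, "az": 0, "jaw": 255},
    {"tx": -0.008, "ty": 0.002, "tz": 0, "ax": 0, "ay": 0, "az": 0, "jaw": 255},
    {"tx": -0.008, "ty": 0.003, "tz": 0, "ax": 0, "ay": 0, "az": 0, "jaw": 255},
    {"tx": -0.008, "ty": 0.003, "tz": 0, "ax": 0, "ay": 0, "az": 0, "jaw": 255},
    {"tx": -0.008, "ty": 0.004, "tz": 0, "ax": 0, "ay": 0, "az": 0, "jaw": 255},
    {"tx": -0.008, "ty": 0.004, "tz": 0, "ax": 0, "ay": 0, "az": 0, "jaw": 255},
    {"tx": 0, "ty": 0, "tz": 0, "ax": 0, "ay": 0, "az": 0, "jaw": 255},
  ],
)

```text
time: 7.15
tool_pos: [0.54, 0.0079, 0.0097]
tool_rot: [-0.002, -0.002, 1.0, -0.004]
contact_force: [1.1, 0.1, 0.3]
gripper_width: -0.003
```

```bash
python3 look.py l4
```

```text
t 7.2 tcp [0.5395 0.0078 0.0095] bay [-59.  11.] F [0.5 0.8 0.6]
auto ctr [ 0.5882 -0.1921] [ -30. -192.] [0.231 0.306]
axis world [-0.999  0.035] yaw from world y deg (ccw) 88.0 bay theta 82.5
end [ 0.7181 -0.1966] [  99. -209.]
end [ 0.4583 -0.1876] [-159. -175.]
```

View pics/l4.png

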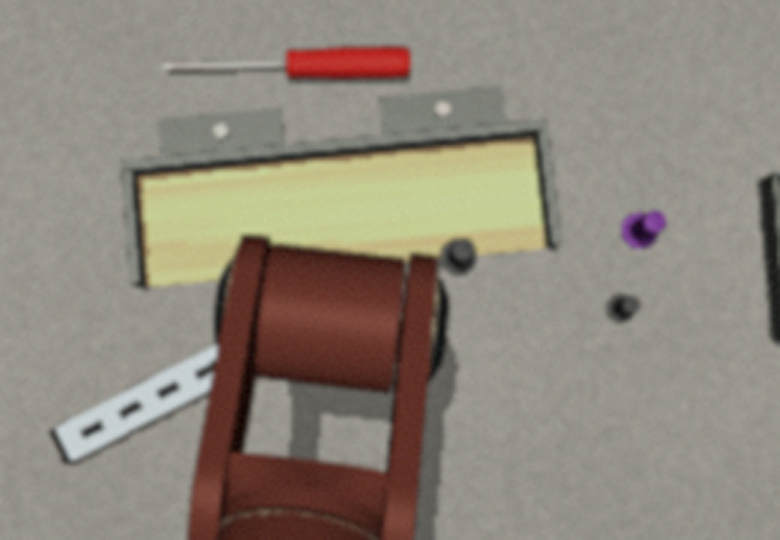

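Request:
move_arm(
  rows=[
    {"tx": -0.008, "ty": 0.004, "tz": 0, "ax": 0, "ay": 0, "az": 0, "jaw": 255},
    {"tx": -0.008, "ty": 0.004, "tz": 0, "ax": 0, "ay": 0, "az": 0, "jaw": 255},
    {"tx": -0.004, "ty": 0.002, "tz": 0, "ax": 0, "ay": 0, "az": 0, "jaw": 255},
    {"tx": 0.02, "ty": -0.01, "tz": 0, "ax": 0, "ay": 0, "az": 0, "jaw": 255},
    {"tx": 0.02, "ty": -0.02, "tz": -0.03, "ax": 0, "ay": 0, "az": 0, "jaw": 255},
    {"tx": 0.02, "ty": -0.02, "tz": -0.04, "ax": 0, "ay": 0, "az": 0, "jaw": 255},
    {"tx": 0.04, "ty": 0, "tz": -0.03, "ax": 0, "ay": 0, "az": 0, "jaw": 255},
    {"tx": 0.04, "ty": 0, "tz": 0, "ax": 0, "ay": 0, "az": 0, "jaw": 255},
    {"tx": 0.04, "ty": 0, "tz": 0, "ax": 0, "ay": 0, "az": 0, "jaw": 255},
  ],
)

```text
time: 8.1
tool_pos: [0.3834, -0.0319, 0.1153]
tool_rot: [0.001, -0.003, 1.0, -0.003]
contact_force: [0.3, 0.1, 1.0]
gripper_width: 0.001
```

```bash
python3 look.py l5
```

```text
t 8.15 tcp [ 0.3782 -0.0311  0.114 ] bay [-223.  -12.] F [-0.1  1.7 -2.3]
auto ctr [0.5389 0.127 ] [-48. 130.] [0.066 0.248]
axis world [-0.565  0.825] yaw from world y deg (ccw) 34.4 bay theta 28.9
end [0.6124 0.0198] [15. 16.]
end [0.4654 0.2342] [-111.  244.]
```

View pics/l5.png

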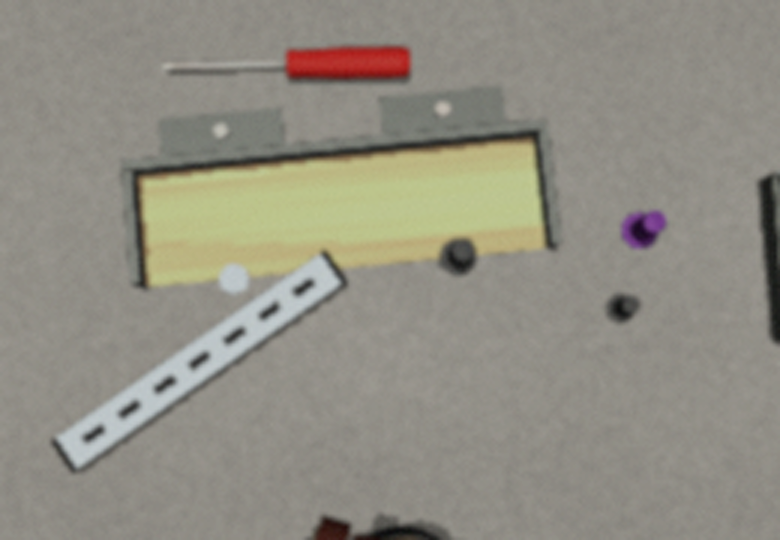

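The bar is turned about 34° in the world frame, with its right end just in the mouth. The corner pixels in the crop are (54,440), (76,472), (323,252) and (346,283).

```bash
python3 - <<'E'
from plant import manip
from h import *
O=np.array([.5995,.0021]);ex=np.array([.9954,.0957]);ey=np.array([-.0957,.9954])
f=manip.grab_frame("top")
Q=[ray(f,(210+u/3-.33,120+v/3-.33),.025)[:2] for u,v in((54,440),(76,472),(323,252),(346,283))]
l=(Q[0]+Q[1])/2;r=(Q[2]+Q[3])/2;d=r-l
b=lambda p:(1000*np.array([(p-O)@ex,(p-O)@ey])).round(1)
print("left",l,b(l),"right",r,b(r),np.linalg.norm(d),"w",np.linalg.norm(Q[0]-Q[1]),np.linalg.norm(Q[2]-Q[3]))
u=d/np.linalg.norm(d);print("dir",u,"world angle from -y",np.degrees(np.arctan2(u[0],-u[1])),"bay",np.degrees(np.arctan2(u@ex,-(u@ey))))
th=np.arctan2(u@ex,-(u@ey));n=np.array([np.cos(th),np.sin(th)])
print("line offset rel post (mm; need>=24)",n@b((l+r)/2)-n@np.array([0,-90]))
E
```

```text
left [0.4504423  0.21966855] [-127.6  230.8] right [0.59695766 0.01203868] [-1.6 10.1] 0.25411988521340095 w 0.030098141212650947 0.030265229797109626
dir [ 0.57656001 -0.8170548 ] world angle from -y 35.20895423371732 bay 29.717287753319585
line offset rel post (mm; need>=24) 48.24527906059173
```

Request:
move_arm(
  rows=[
    {"tx": -0.007, "ty": 0.035, "tz": 0, "ax": 0, "ay": 0, "az": 0, "jaw": 255},
    {"tx": -0.007, "ty": 0.04, "tz": 0, "ax": 0, "ay": 0, "az": 0, "jaw": 255},
    {"tx": -0.007, "ty": 0.04, "tz": 0, "ax": 0, "ay": 0, "az": 0, "jaw": 255},
    {"tx": -0.007, "ty": 0.04, "tz": 0, "ax": 0, "ay": 0, "az": 0, "jaw": 255},
    {"tx": -0.007, "ty": 0.04, "tz": 0, "ax": 0, "ay": 0, "az": 0, "jaw": 255},
    {"tx": -0.007, "ty": 0.04, "tz": 0, "ax": 0, "ay": 0, "az": 0, "jaw": 255},
    {"tx": -0.007, "ty": 0.03, "tz": 0, "ax": 0, "ay": 0, "az": 0, "jaw": 255},
    {"tx": 0, "ty": 0, "tz": 0, "ax": 0, "ay": 0, "az": -8, "jaw": 255},
    {"tx": 0, "ty": 0, "tz": 0, "ax": 0, "ay": 0, "az": -8, "jaw": 255},
    {"tx": 0, "ty": 0, "tz": 0, "ax": 0, "ay": 0, "az": -8, "jaw": 255},
    {"tx": 0, "ty": 0, "tz": 0, "ax": 0, "ay": 0, "az": -8, "jaw": 255},
    {"tx": 0, "ty": 0, "tz": 0, "ax": 0, "ay": 0, "az": 0, "jaw": 255},
  ],
)

```text
time: 9.4
tool_pos: [0.442, 0.2539, 0.1153]
tool_rot: [0.01, -0.288, 0.958, -0.002]
contact_force: [-0.5, -0.3, -0.4]
gripper_width: 0.002
```

```bash
cat > st.py <<'E'
import sys,numpy as np
from plant import manip
from scipy.spatial.transform import Rotation as R
s=manip.state();q=s["tool_rot"];r=R.from_quat([q[1],q[2],q[3],q[0]]).as_matrix()
print("tcp",s["tool_pos"].round(4),"tool y ang",np.degrees(np.arctan2(r[1,1],r[0,1])).round(2),"tilt",r[:2,2].round(3),"j",s["joint_pos"].round(2))
if len(sys.argv)>3:
    g=np.array([float(a) for a in sys.argv[1:4]])
    print("to goal in tool axes",(r.T@(g-s["tool_pos"])).round(4))
E
python3 st.py 0.4257 0.2548 0.010
```

```text
tcp [0.442  0.2539 0.1153] tool y ang 123.42 tilt [0.02  0.003] j [ 0.38 -0.14  2.   -0.01  1.26 -1.77]
to goal in tool axes [0.0151 0.0107 0.105 ]
```

Request:
move_arm(
  rows=[
    {"tx": 0.015, "ty": 0.011, "tz": 0.02, "ax": -0.6, "ay": 1.0, "az": -1.8, "jaw": 255},
    {"tx": 0, "ty": 0, "tz": 0.035, "ax": 0, "ay": 0, "az": 0, "jaw": 255},
    {"tx": 0, "ty": 0, "tz": 0.03, "ax": 0, "ay": 0, "az": 0, "jaw": 255},
    {"tx": 0, "ty": 0, "tz": 0.015, "ax": 0, "ay": 0, "az": 0, "jaw": 255},
    {"tx": 0, "ty": 0, "tz": 0, "ax": 0, "ay": 0, "az": 0, "jaw": 255},
  ],
)

```text
time: 9.9
tool_pos: [0.4279, 0.2587, 0.0133]
tool_rot: [0.004, -0.295, 0.955, 0.002]
contact_force: [-0.2, -0.1, 0.5]
gripper_width: 0.001
```

```bash
python3 st.py 0.4257 0.2548 0.010
```

```text
tcp [0.4279 0.2587 0.0133] tool y ang 124.36 tilt [0.006 0.006] j [ 0.39 -0.    2.06  0.    1.07 -1.78]
to goal in tool axes [ 0.004  -0.002   0.0033]
```

Request:
move_arm(
  rows=[
    {"tx": 0.004, "ty": -0.01, "tz": 0.003, "ax": 0, "ay": 0, "az": -0.8, "jaw": 255},
    {"tx": 0, "ty": -0.01, "tz": 0, "ax": 0, "ay": 0, "az": 0, "jaw": 255},
    {"tx": 0, "ty": -0.008, "tz": 0, "ax": 0, "ay": 0, "az": 0, "jaw": 255},
    {"tx": 0, "ty": -0.008, "tz": 0, "ax": 0, "ay": 0, "az": 0, "jaw": 255},
    {"tx": 0, "ty": -0.008, "tz": 0, "ax": 0, "ay": 0, "az": 0, "jaw": 255},
    {"tx": 0, "ty": -0.008, "tz": 0, "ax": 0, "ay": 0, "az": 0, "jaw": 255},
    {"tx": 0, "ty": -0.008, "tz": 0, "ax": 0, "ay": 0, "az": 0, "jaw": 255},
    {"tx": 0, "ty": -0.008, "tz": 0, "ax": 0, "ay": 0, "az": 0, "jaw": 255},
    {"tx": 0, "ty": -0.005, "tz": 0, "ax": 0, "ay": 0, "az": 0, "jaw": 255},
    {"tx": 0, "ty": 0, "tz": 0, "ax": 0, "ay": 0, "az": 0, "jaw": 255},
  ],
)

```text
time: 10.9
tool_pos: [0.4719, 0.1944, 0.0131]
tool_rot: [0.006, -0.298, 0.955, 0.004]
contact_force: [0.3, 0.6, -0.6]
gripper_width: 0.001
```

```bash
python3 st.py;python3 look.py l6|head -1
```

```text
tcp [0.4719 0.1944 0.0131] tool y ang 124.66 tilt [0.009 0.011] j [ 0.24  0.02  2.04  0.01  1.07 -1.94]
t 10.95 tcp [0.4719 0.1946 0.0131] bay [-109.  204.] F [ 0.6 -0.3  0.9]
```

View pics/l6.png

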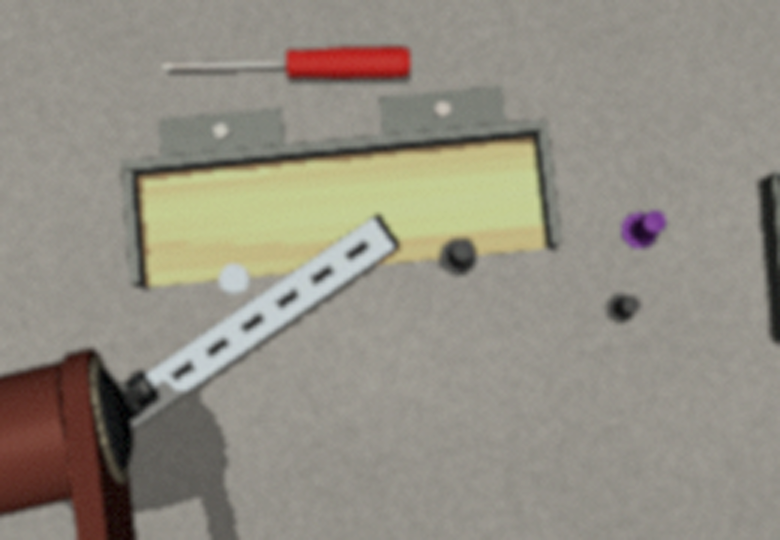

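Request:
move_arm(
  rows=[
    {"tx": 0, "ty": -0.008, "tz": 0.002, "ax": 0, "ay": 0, "az": 0, "jaw": 255},
    {"tx": 0, "ty": -0.008, "tz": 0, "ax": 0, "ay": 0, "az": 0, "jaw": 255},
    {"tx": 0, "ty": -0.008, "tz": 0, "ax": 0, "ay": 0, "az": 0, "jaw": 255},
    {"tx": 0, "ty": -0.008, "tz": 0, "ax": 0, "ay": 0, "az": 0, "jaw": 255},
    {"tx": 0, "ty": -0.008, "tz": 0, "ax": 0, "ay": 0, "az": 0, "jaw": 255},
    {"tx": 0, "ty": -0.008, "tz": 0, "ax": 0, "ay": 0, "az": 0, "jaw": 255},
    {"tx": 0, "ty": -0.008, "tz": 0, "ax": 0, "ay": 0, "az": 0, "jaw": 255},
    {"tx": 0, "ty": -0.004, "tz": 0, "ax": 0, "ay": 0, "az": 0, "jaw": 255},
    {"tx": 0, "ty": 0, "tz": 0, "ax": 0, "ay": 0, "az": 0, "jaw": 255},
  ],
)

```text
time: 11.85
tool_pos: [0.5085, 0.1436, 0.0119]
tool_rot: [0.006, -0.298, 0.954, 0.006]
contact_force: [-1.8, 3.6, 0.6]
gripper_width: 0.003
```

```bash
python3 st.py;python3 look.py l7|head -1
```

```text
tcp [0.5085 0.1436 0.0119] tool y ang 124.7 tilt [0.008 0.015] j [ 0.13  0.06  2.    0.02  1.07 -2.06]
t 11.9 tcp [0.5084 0.1437 0.0119] bay [-77. 150.] F [-0.7 -0.6  0.5]
```

View pics/l7.png

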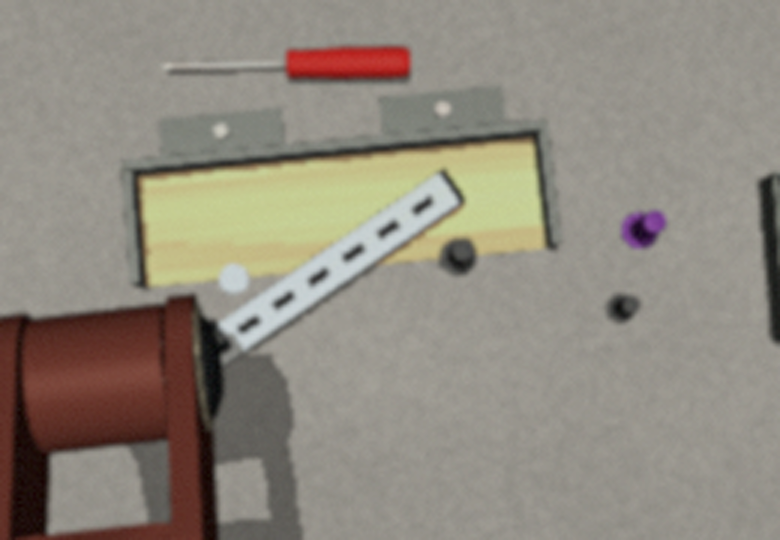

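The right end is behind the post at crop (453,188), about bay (60,−88), and the left end is still outside. I'll push a little farther, then go round to the front face.

Request:
move_arm(
  rows=[
    {"tx": 0, "ty": -0.008, "tz": 0.001, "ax": 0, "ay": 0, "az": 0, "jaw": 255},
    {"tx": 0, "ty": -0.008, "tz": 0, "ax": 0, "ay": 0, "az": 0, "jaw": 255},
    {"tx": 0, "ty": -0.006, "tz": 0, "ax": 0, "ay": 0, "az": 0, "jaw": 255},
    {"tx": 0, "ty": 0, "tz": 0, "ax": 0, "ay": 0, "az": 0, "jaw": 255},
    {"tx": 0, "ty": 0.02, "tz": 0, "ax": 0, "ay": 0, "az": 0, "jaw": 255},
    {"tx": 0.01, "ty": 0.02, "tz": -0.03, "ax": 0, "ay": 0, "az": 0, "jaw": 255},
    {"tx": 0.04, "ty": 0, "tz": -0.03, "ax": 0, "ay": 0, "az": 0, "jaw": 255},
    {"tx": 0.04, "ty": 0, "tz": 0, "ax": 0, "ay": 0, "az": 8, "jaw": 255},
    {"tx": 0.03, "ty": -0.02, "tz": 0, "ax": 0, "ay": 0, "az": 8, "jaw": 255},
    {"tx": 0, "ty": 0, "tz": 0, "ax": 0, "ay": 0, "az": 8, "jaw": 255},
    {"tx": 0, "ty": 0, "tz": 0, "ax": 0, "ay": 0, "az": 5, "jaw": 255},
    {"tx": 0, "ty": 0, "tz": 0, "ax": 0, "ay": 0, "az": 0, "jaw": 255},
  ],
)

```text
time: 13.1
tool_pos: [0.4056, 0.0696, 0.072]
tool_rot: [0.009, -0.041, 0.999, 0.002]
contact_force: [1.0, -0.4, -1.3]
gripper_width: 0.002
```

```bash
python3 st.py;python3 look.py l8
```

```text
tcp [0.4056 0.0696 0.072 ] tool y ang 94.72 tilt [0.019 0.004] j [-0.01 -0.35  2.25  0.    1.23 -1.67]
t 13.15 tcp [0.4057 0.0698 0.072 ] bay [-186.   86.] F [-0.2 -0.7 -0.5]
auto ctr [0.6022 0.0065] [3. 4.] [0.073 0.247]
axis world [-0.422  0.906] yaw from world y deg (ccw) 25.0 bay theta 19.5
end [ 0.6571 -0.1113] [  46. -118.]
end [0.5473 0.1243] [-40. 127.]
```

View pics/l8.png

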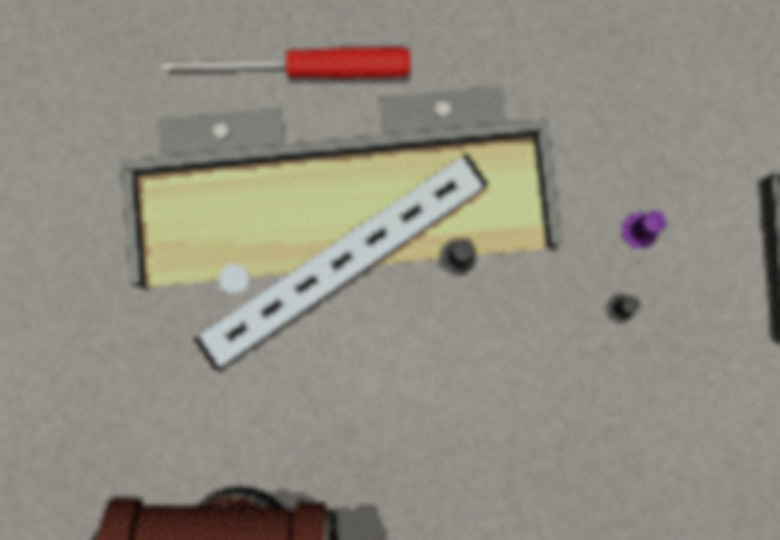

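```bash
cat > m.py <<'E'
import sys,ast
from plant import manip
from h import *
O=np.array([.5995,.0021]);ex=np.array([.9954,.0957]);ey=np.array([-.0957,.9954])
f=manip.grab_frame("top")
b=lambda p:(1000*np.array([(p-O)@ex,(p-O)@ey])).round(1)
Q=[ray(f,(210+u/3-.33,120+v/3-.33),.025)[:2] for u,v in ast.literal_eval(sys.argv[1])]
l=(Q[0]+Q[1])/2;r=(Q[2]+Q[3])/2;print("left",l.round(4),b(l),"right",r.round(4),b(r),"len",np.linalg.norm(l-r).round(4))
E
python3 m.py "[(196,338),(221,369),(468,155),(488,184)]"; python3 look.py tmp "[(221,369)]"|sed -n 1,2p
```

```text
left [0.5297 0.1097] [-59.2 113.8] right [ 0.6745 -0.1005] [  64.8 -109.3] len 0.2553
t 13.25 tcp [0.4058 0.0702 0.0719] bay [-186.   86.] F [ 0.3 -0.7  0. ]
(221, 369) [0.5177 0.0998] [-72. 105.]
```

Request:
move_arm(
  rows=[
    {"tx": -0.015, "ty": 0.006, "tz": 0.03, "ax": 0, "ay": 1, "az": -0.8, "jaw": 255},
    {"tx": -0.015, "ty": 0, "tz": 0.025, "ax": 0, "ay": 0, "az": 0, "jaw": 255},
    {"tx": -0.015, "ty": 0, "tz": 0.004, "ax": 0, "ay": 0, "az": 0, "jaw": 255},
    {"tx": -0.015, "ty": 0, "tz": 0, "ax": 0, "ay": 0, "az": 0, "jaw": 255},
    {"tx": -0.01, "ty": 0, "tz": 0, "ax": 0, "ay": 0, "az": 0, "jaw": 255},
    {"tx": 0, "ty": 0, "tz": 0, "ax": 0, "ay": 0, "az": 0, "jaw": 255},
  ],
)

```text
time: 13.85
tool_pos: [0.4809, 0.0846, 0.0126]
tool_rot: [0.002, -0.055, 0.998, 0.001]
contact_force: [-0.1, -1.0, -0.3]
gripper_width: -0.001
```

```bash
python3 st.py;python3 look.py l9|head -1
```

```text
tcp [0.4809 0.0846 0.0126] tool y ang 96.31 tilt [0.005 0.002] j [ 0.02 -0.03  2.09  0.    1.07 -1.66]
t 13.9 tcp [0.4802 0.0846 0.0125] bay [-111.   94.] F [-0.4 -0.2 -0.2]
```

Request:
move_arm(
  rows=[
    {"tx": -0.01, "ty": 0, "tz": 0.002, "ax": 0, "ay": 0, "az": 0, "jaw": 255},
    {"tx": -0.01, "ty": 0, "tz": 0, "ax": 0, "ay": 0, "az": 0, "jaw": 255},
    {"tx": -0.008, "ty": 0, "tz": 0, "ax": 0, "ay": 0, "az": 0, "jaw": 255},
    {"tx": -0.008, "ty": 0, "tz": 0, "ax": 0, "ay": 0, "az": 0, "jaw": 255},
    {"tx": -0.008, "ty": 0, "tz": 0, "ax": 0, "ay": 0, "az": 0, "jaw": 255},
    {"tx": -0.008, "ty": 0, "tz": 0, "ax": 0, "ay": 0, "az": 0, "jaw": 255},
    {"tx": -0.008, "ty": 0, "tz": 0, "ax": 0, "ay": 0, "az": 0, "jaw": 255},
    {"tx": -0.006, "ty": 0, "tz": 0, "ax": 0, "ay": 0, "az": 0, "jaw": 255},
    {"tx": 0, "ty": 0, "tz": 0, "ax": 0, "ay": 0, "az": 0, "jaw": 255},
  ],
)

```text
time: 14.8
tool_pos: [0.5491, 0.0927, 0.0102]
tool_rot: [0.0, -0.056, 0.998, 0.001]
contact_force: [0.4, 0.0, 0.1]
gripper_width: -0.002
```

```bash
python3 st.py;python3 look.py l10|head -1
```

```text
tcp [0.5491 0.0927 0.0102] tool y ang 96.38 tilt [0.001 0.002] j [ 0.03  0.14  1.92  0.    1.08 -1.65]
t 14.85 tcp [0.5489 0.0927 0.0102] bay [-42.  95.] F [0.1 0.3 0.1]
```

View pics/l10.png

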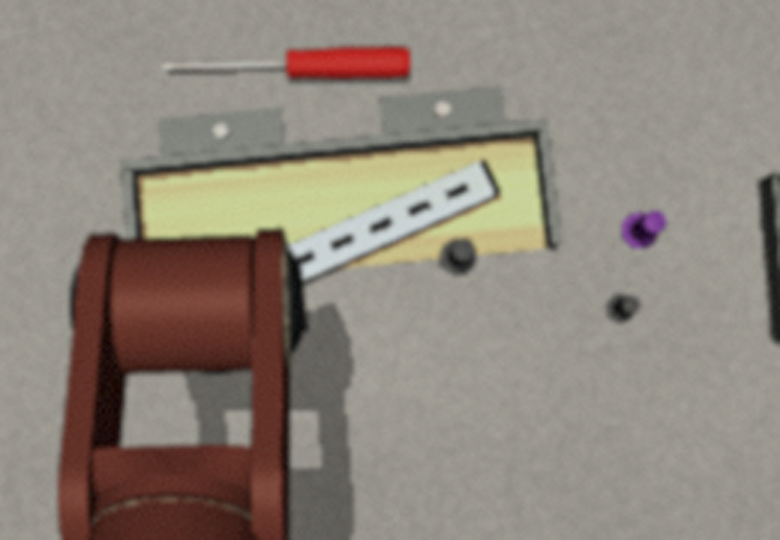

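Request:
move_arm(
  rows=[
    {"tx": -0.008, "ty": 0, "tz": 0, "ax": 0, "ay": 0, "az": 0, "jaw": 255},
    {"tx": -0.008, "ty": 0, "tz": 0, "ax": 0, "ay": 0, "az": 0, "jaw": 255},
    {"tx": -0.008, "ty": 0, "tz": 0, "ax": 0, "ay": 0, "az": 0, "jaw": 255},
    {"tx": -0.008, "ty": 0, "tz": 0, "ax": 0, "ay": 0, "az": 0, "jaw": 255},
    {"tx": -0.008, "ty": 0, "tz": 0, "ax": 0, "ay": 0, "az": 0, "jaw": 255},
    {"tx": 0, "ty": 0, "tz": 0, "ax": 0, "ay": 0, "az": 0, "jaw": 255},
  ],
)

```text
time: 15.45
tool_pos: [0.5916, 0.0978, 0.01]
tool_rot: [0.0, -0.056, 0.998, 0.001]
contact_force: [0.5, 0.4, 0.2]
gripper_width: -0.001
```

```bash
python3 st.py;python3 look.py l11|head -1
```

```text
tcp [0.5916 0.0978 0.01  ] tool y ang 96.37 tilt [0.    0.002] j [ 0.04  0.23  1.82  0.    1.1  -1.64]
t 15.5 tcp [0.5912 0.0977 0.01  ] bay [ 1. 96.] F [0.7 0.6 0.5]
```

View pics/l11.png

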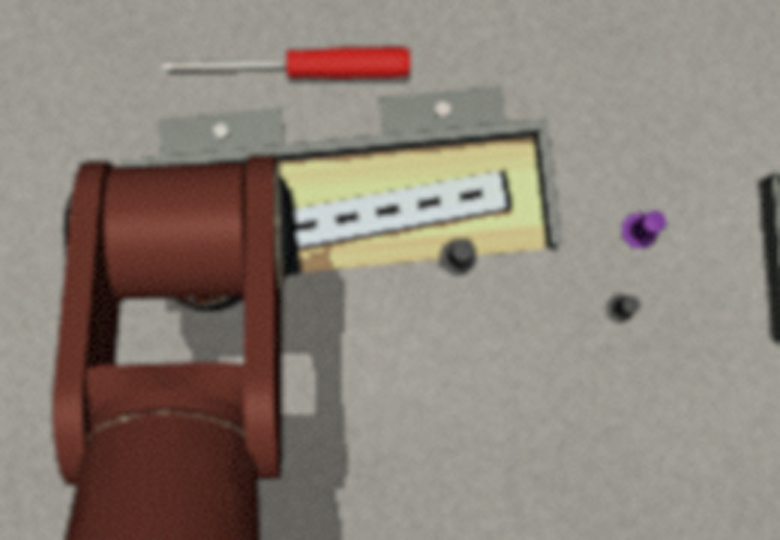

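Request:
move_arm(
  rows=[
    {"tx": -0.008, "ty": 0, "tz": 0, "ax": 0, "ay": 0, "az": 0, "jaw": 255},
    {"tx": -0.008, "ty": 0, "tz": 0, "ax": 0, "ay": 0, "az": 0, "jaw": 255},
    {"tx": -0.006, "ty": 0, "tz": 0, "ax": 0, "ay": 0, "az": 0, "jaw": 255},
    {"tx": 0.0, "ty": 0, "tz": 0, "ax": 0, "ay": 0, "az": 0, "jaw": 255},
    {"tx": 0.02, "ty": 0, "tz": 0, "ax": 0, "ay": 0, "az": 0, "jaw": 255},
    {"tx": 0.04, "ty": 0, "tz": -0.02, "ax": 0, "ay": 0, "az": 0, "jaw": 255},
    {"tx": 0.04, "ty": -0.02, "tz": 0, "ax": 0, "ay": 0, "az": 0, "jaw": 255},
    {"tx": 0.04, "ty": -0.02, "tz": 0, "ax": 0, "ay": 0, "az": 0, "jaw": 255},
    {"tx": 0.04, "ty": -0.02, "tz": 0, "ax": 0, "ay": 0, "az": 0, "jaw": 255},
    {"tx": 0, "ty": 0, "tz": 0, "ax": 0, "ay": 0, "az": 0, "jaw": 255},
  ],
)

```text
time: 16.5
tool_pos: [0.4402, 0.0186, 0.0295]
tool_rot: [0.003, -0.057, 0.998, -0.0]
contact_force: [0.7, -0.0, -0.5]
gripper_width: -0.004
```

```bash
python3 st.py;python3 look.py l12
```

```text
tcp [0.4402 0.0186 0.0295] tool y ang 96.52 tilt [0.007 0.   ] j [-0.13 -0.18  2.2   0.    1.12 -1.81]
t 16.55 tcp [0.4432 0.019  0.031 ] bay [-154.   32.] F [1.9 0.3 0.4]
auto ctr [0.6469 0.0023] [47. -4.] [0.031 0.248]
axis world [-0.052  0.999] yaw from world y deg (ccw) 3.0 bay theta -2.5
end [ 0.6537 -0.1276] [  42. -134.]
end [0.6401 0.1321] [ 53. 125.]
```

View pics/l12.png

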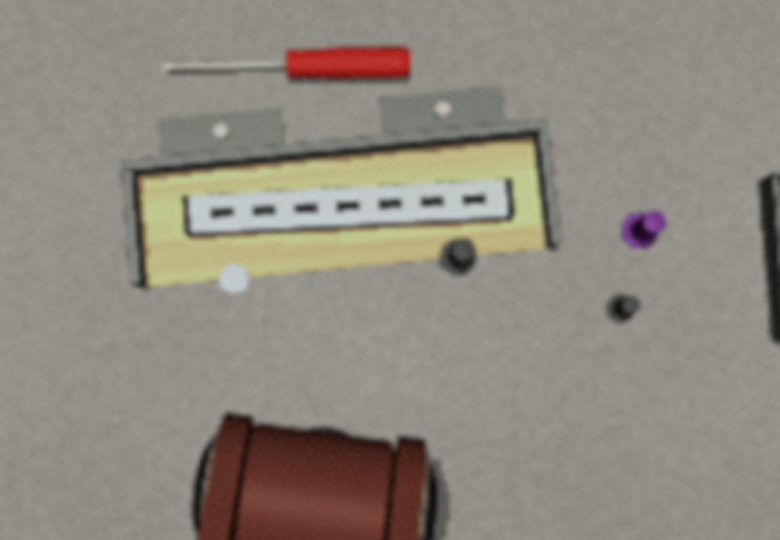

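The bar lies wholly inside the bay, with caps at crop (187,216) and (510,199). The ends are at bay x = 42 and 53 mm (25–85 required). I'll raise the hand and check with the side view.

Request:
move_arm(
  rows=[
    {"tx": 0, "ty": 0, "tz": -0.03, "ax": 0, "ay": 0, "az": 0, "jaw": 255},
    {"tx": 0, "ty": 0, "tz": -0.04, "ax": 0, "ay": 0, "az": 0, "jaw": 255},
    {"tx": 0, "ty": 0, "tz": -0.04, "ax": 0, "ay": 0, "az": 0, "jaw": 255},
    {"tx": 0, "ty": 0, "tz": 0, "ax": 0, "ay": 0, "az": 0, "jaw": 255},
    {"tx": 0, "ty": 0, "tz": 0, "ax": 0, "ay": 0, "az": 0, "jaw": 255},
  ],
)

```text
time: 17.05
tool_pos: [0.4472, 0.0193, 0.1485]
tool_rot: [0.01, -0.057, 0.998, -0.001]
contact_force: [-1.2, 0.7, -0.2]
gripper_width: -0.001
```

```bash
python3 - <<'E'
from plant import manip
import cv2,numpy as np,pickle
f0=pickle.load(open("f0.pkl","rb"))
a=manip.grab_frame("side")["color"];t=manip.grab_frame("top")["color"]
cv2.imwrite("pics/sideend.png",a[:,:,::-1]);cv2.imwrite("pics/topend.png",t[:,:,::-1])
# bystander change, top view
d=np.abs(t.astype(int)-f0["top"]["color"]).max(2)
for n,(x0,y0,x1,y1) in dict(spray=(138,160,192,206),drawer=(458,172,502,240),driver=(260,132,350,150),spool=(474,260,518,300)).items(): print(n,(d[y0:y1,x0:x1]>60).sum())
s=manip.state();print(s["tool_pos"],s["contact_force"])
E
python3 look.py l13
```

```text
spray 0
drawer 0
driver 0
spool 0
[0.44687238 0.01923809 0.14775663] [-0.46987583 -1.20477844  0.98192813]
t 17.2 tcp [0.446  0.0193 0.1466] bay [-151.   32.] F [ 0.6  0.4 -0.6]
auto ctr [0.6469 0.0022] [47. -4.] [0.031 0.248]
axis world [-0.05   0.999] yaw from world y deg (ccw) 2.9 bay theta -2.6
end [ 0.6534 -0.1277] [  41. -134.]
end [0.6403 0.132 ] [ 53. 125.]
```

View pics/sideend.png

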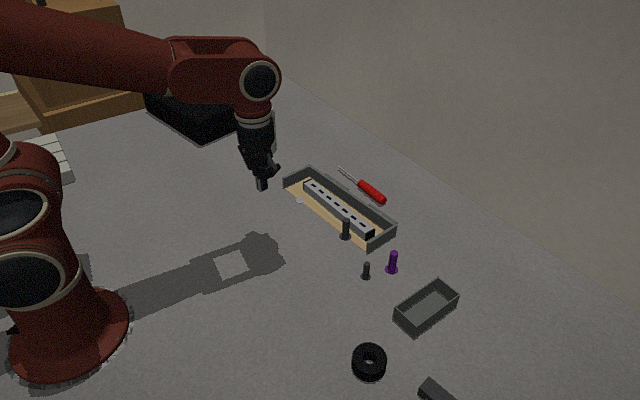

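The side view shows the bar flat in the bay behind the post, from (305,182) to (372,237). The hand is high and clear, and the bystanders have not moved.

```bash
python3 -c "
from plant import manip
print(manip.job_done())"
```

```text
the job is handed in; nothing more can be done
None
```

The shelf upright is in the bay behind the post, and the job is handed in at about 17 s. I moved it only by pushing with the shut fingertips. First I slid it left by its right end and turned it about 34°. Then I pushed it lengthwise until its right end was behind the post, and last I pushed the left end in.

- **Final position:** in the last top view the two ends are at about (41, −134) and (53, +125) mm in the bay frame. That is well inside the 25–85 mm depth band and between the side walls.
- **On the way:** the right end was at about (60, −88) mm, behind the post, while the left end was still about 69 mm outside the mouth. That is worked out from the tool position and bar angle, and agrees with the picture.
- **Flatness and hand:** the side view shows the bar lying flat. The hand is about 150 mm up, touching nothing.
- **Bystanders:** a before/after comparison of the top view shows no change at the spray can, drawer, screwdriver or spool.

One thing disagreed along the way: the automatic bar finder gave wrong readings while the arm hid the bar or it touched the white plug. I used hand-picked corner pixels and the tool position there, and the automatic reading was clean again at the end.

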